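# Set a cup under the coffee machine and hold its portion lever at the third click

### The job

Stand the white cup (pale green inside) upright in the round recess of the coffee machine's pulled-out drip tray, let go of it, and then push the tray fully home so that the cup comes under the spout. Then press the orange-handled, spring-loaded portion lever on the machine's right side down with the fingertips, past its first two clicks to the third and last one, keep it there for a good two seconds, and finish while still holding it down: do not let go. Do not tip the cup or push the other things about.

Things in the scene. Friction and masses are not known exactly. Their poses are not given: they have to be found in the camera images.
- coffee_machine: Fixed black and steel coffee machine, 150 wide, 230 deep, 289 high. Origin on the worktop straight below the spout; +x points to its back, +y to its left (seen from the robot), z up. The head (underside 155, top 230 above the worktop) overhangs the tray and reaches 30 in front of the spout; the column begins 85 behind the spout. The sides under the head are open. Place and yaw vary.
- spout (a point): Lower tip of the dark spout, 115 above the worktop.
- tray (a joint): Drip tray, slides along the machine's x. 0 = fully home (recess straight below the spout; a firm stop), grows as it is pulled out towards the robot (up to 0.135 m). Stays where it is left; takes about 2 N to push. Starts pulled out by 0.11 to 0.13.
- tray_recess (a point): Middle of the tray's round recess, on its floor, 30 above the worktop; it moves with the tray. The recess is 72 across inside a rim 4 high. The tray is 130 wide (y), 10 thick. Axes as the machine's.
- tray_lip (a point): Middle of the front face of the tray's upright front lip, where one pushes (towards the machine's +x): 95 in front of the recess middle, 46 above the worktop. The lip is 110 wide, 10 thick; its top is 56 above the worktop, its lower edge 20.
- lever (a joint): Portion lever, turns down about a level line along the machine's y. 0 = up, at rest; grows as pressed. Clicks (a felt catch; orange dots of growing size on the grey dial plate) at 0.2, 0.4 and 0.6 rad, end stop 0.64. A spring always drives it back to 0: about 5 N at the handle at rest, 11 N at the third click, up to 5 N more between clicks; it never stays down by itself.
- lever_grip (a point): Middle of the lever's orange handle: round bar, 24 in diameter, 55 long, along the machine's y, to the right (-y) of the machine. Travels on a circle of radius 110 about lever_hinge, in front of it: at rest 0.65 rad above level (252 above the worktop), at the third click 0.05 rad above level (190 above the worktop). All is free above it. Press it from above.
- lever_hinge (a point): Point on the lever's hinge line beside the middle of the handle, 185 above the worktop; fixed to the machine.
- white_cup: White espresso cup with pale green inside, 50 high, bowl 60 across at the top narrowing to a foot of 44, with one handle. Loose, about 0.1 kg. Origin on its underside; the bowl's axis lies 13.5 from it towards the cup's +y; the handle points to the cup's -y, is 12 thick and reaches 57 from the bowl's axis. Take it round the bowl, the fingers closing along the cup's x.
- cup_mouth (a point): Middle of the white cup's mouth, on the bowl's axis, 50 above its underside.
- green_cup: Dark green espresso cup, 65 across, 52 high; leave it alone. The two cups may be swapped.
- mandarin: Mandarin, 62 across; leave it alone.
- spice_jar_a: Spice jar with red lid, 45 across, 106 high; leave it alone.
- sweetener_box: Small white carton, 37 x 64 x 89 high; leave it alone.
- flat_tin: Flat tin, 63 x 105 x 25 high; leave it alone.

How it is judged:
On the way, in this order (a step that is already met when the one before it is completed fails the run):
1. the white cup stands upright in the tray's recess, let go, while the tray is still out (horizontal distance between cup_mouth and tray_recess below 0.018 m and angle between white_cup's own z axis and vertical below 0.06 rad and z of white_cup in the frame of tray_recess between -0.004 and 0.004 m and contact force between the fingers and white_cup below 0.2 N and value of joint tray above 0.05 m), for 0.2 s.
2. the tray is fully home with the cup standing on it under the spout (horizontal distance between cup_mouth and tray_recess below 0.018 m and angle between white_cup's own z axis and vertical below 0.06 rad and z of white_cup in the frame of tray_recess between -0.004 and 0.004 m and contact force between the fingers and white_cup below 0.2 N and value of joint tray below 0.008 m and horizontal distance between cup_mouth and spout below 0.024 m), for 0.2 s.
3. the fingers hold the lever down at the third click for 1.8 s (all of step 2 and value of joint lever above 0.54 rad and contact force between the fingers and lever above 2 N), for 1.8 s.
At the end, for the whole second after the job is handed in: Tray home (within 8 mm); white cup upright (0.06 rad) on the recess floor, mouth within 18 mm of the recess middle and 24 mm of the spout, not touched; lever past 0.54 rad (third click 0.60), the fingers pressing on it with over 2 N as the program finishes (all of step 3); the arm keeps its last pose, push and grip.
It fails at once if the white cup tips over (angle between white_cup's own z axis and vertical above 0.6 rad).
It fails at once if the green cup is pushed about (more than 3 cm) (distance of green_cup from where it was at the start of the episode above 0.03 m).
It fails at once if the mandarin, spice jar, carton or flat tin is pushed about (more than 3 cm) (distance of any of mandarin, spice_jar_a, sweetener_box, flat_tin from where it was at the start of the episode above 0.03 m).
It also fails if it takes over 64 s, if anything falls off the work surface, if the arm or the gripper's body presses on something with over 40 N, if the wrist force passes 120 N, or if a joint passes its speed limit or range.

### The arm

A 7-joint arm with a two-finger parallel gripper is mounted at the origin on a cart in front of the work surface, level with it; the furniture and walls round the work are solid. World frame = base frame: x ahead of the robot, y to its left, z up, the work surface at z = 0. Lengths are in m, angles in rad, forces in N, time in s.
With the tool pointing down it reaches from about 0.375 to 0.925 m from the base axis. Payload 3.1 kg.
Tool frame: the origin (TCP) lies at the very end of the fingers, on their centre line; the grasp point (between the pads) lies 19 mm behind it; z points along the fingers, y is the line along which they close (so a half turn about z gives the same grasp; the last joint's range is limited). The gripper opens to 85 mm and grips with 20 to 120 N. Pads are 22 mm wide; open, the fingers measure 114 mm over their backs; the gripper's body (76 mm by 85 mm) begins 54 mm behind the grasp point. The pads swing forward as they close: fully open they stand 13 mm farther back than shut.
Start: joints at [1.015, 0.383, 0.044, 1.598, -0.018, 1.161, -0.05], TCP at [0.287, -0.583, 0.231] pointing down, gripper open.
Joint ranges: [-2.61, 2.61], [-0.41, 2.15], [-1.48, 1.57], [0, 2.5], [-1.57, 4.71], [0.05, 1.97], [-2.85, 2.85]. Speed limits (rad/s): [2.79, 2.79, 3.14, 3.14, 3.14, 3.14, 3.14].

### API

Orientations are given as a unit quaternion [x, y, z, w].
In Python, from bench import ctrl gives the robot as it stands. Calls block until the motion is done:
- ctrl.move_ptp(position, orientation): joint-space move of the TCP to a pose.
- ctrl.movel(position, orientation=None, speed=0.15): straight line of the TCP; orientation=None keeps the orientation; speed is the mean speed in m/s.
- ctrl.move_j(angles): joint-space move.
- ctrl.move_gripper(opening, effort=None): finger opening in m; effort is the grip in N (None keeps the last); returns when the fingers have stopped.
- ctrl.pause(seconds).
- ctrl.inverse_kinematics(position, orientation): joint angles nearest the present ones, or None.
- ctrl.get_state(): the state.
- ctrl.read_camera(name): name is "side" or "top"; returns the picture (384x512x3 uint8, red, green, blue); there is no depth.
- ctrl.camera_params(name): a dict with "K" (3x3 intrinsics, pixels), "camera_from_world" (4x4, takes a point from world to camera coordinates). Camera axes: x right, y down, z forward; pixel columns grow to the right and rows downward; lengths in m; the calibration is good to about 2 mm. A picture is of the moment at which its call begins. camera_params takes no time and is no camera call.
A pose or a line that the arm cannot do raises ctrl.MotionError and nothing moves.
- ctrl.sign_off(): hands the job in; it is judged then, once.
The state is a dict: "time_s": time; "qpos": joint angles; "joint_vel": joint speeds; "effort": joint torques, N m; "eef_pos": TCP position; "tcp_rot": TCP orientation; "ft_force": force on the tool from outside, world axes, zero at the start; "ft_torque": the same for the moment, N m; "finger_gap": finger opening in m; "grasp_force": force on a finger pad.
Only numpy, scipy, OpenCV 4.12 (cv2) and the standard library are available. Lean on these libraries where they do the work, as an engineer would, in place of code of your own. Each camera call takes 0.05 s, during which the arm holds its last target. There are 200 camera calls.

## Working session

There is one attempt and no reset: what is moved stays moved. The work goes in short steps, each a Python script; the robot and the scene stay as the last script left them, time stands still between calls to the robot, and variables do not carry over. Pictures are saved under pics/ and viewed, at most 10 in all, crops included, and the job is handed in when it is done.

```bash
mkdir -p pics; ls; python3 - <<'E'
from bench import ctrl
import cv2,numpy as np
for n in("side","top"):
    im=ctrl.read_camera(n); cv2.imwrite(f"pics/{n}0.png",im[:,:,::-1])
    cv2.imwrite(f"pics/{n}0b.png",cv2.resize(im[:,:,::-1],(800,600),interpolation=cv2.INTER_CUBIC))
    p=ctrl.camera_params(n);M=np.array(p["camera_from_world"]);print(n,np.array(p["K"]).round(1).tolist(),(-M[:3,:3].T@M[:3,3]).round(3),M[:3,:3].round(2).tolist())
s=ctrl.get_state();print(s["eef_pos"],s["tcp_rot"],s["finger_gap"],s["time_s"])
E
```

```text
bench.py
pics
side [[400.1, 0.0, 261.9], [0.0, 400.1, 189.1], [0.0, 0.0, 1.0]] [0.55  0.858 0.737] [[-1.0, -0.01, 0.01], [-0.02, 0.56, -0.83], [0.0, -0.83, -0.56]]
top [[419.3, 0.0, 259.7], [0.0, 419.3, 192.7], [0.0, 0.0, 1.0]] [ 0.305 -0.003  1.247] [[0.13, -0.99, 0.0], [-0.97, -0.12, -0.21], [0.21, 0.03, -0.98]]
[ 0.28685455 -0.58228731  0.22997453] [ 9.73907079e-01  2.26943715e-01 -3.76917012e-04 -1.18744943e-03] 0.08519670376034569 0.1
```

View pics/side0b.png

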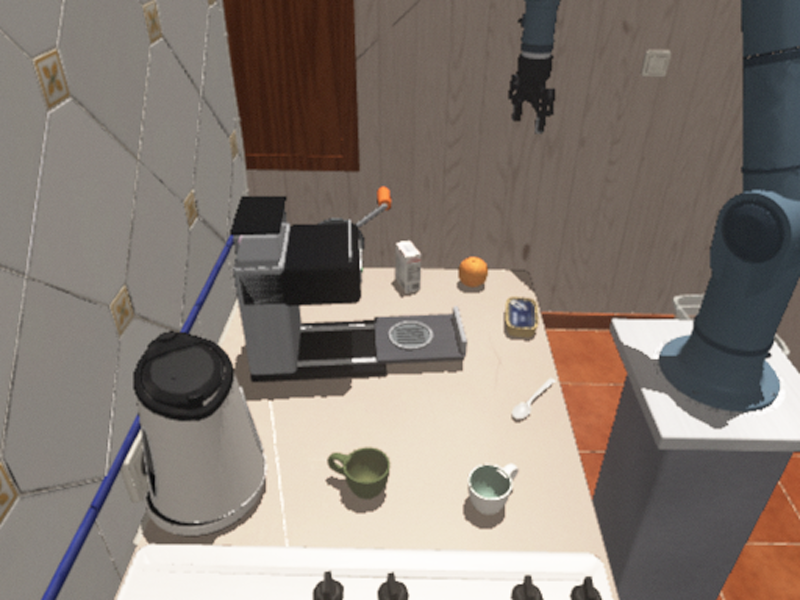

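View pics/top0b.png

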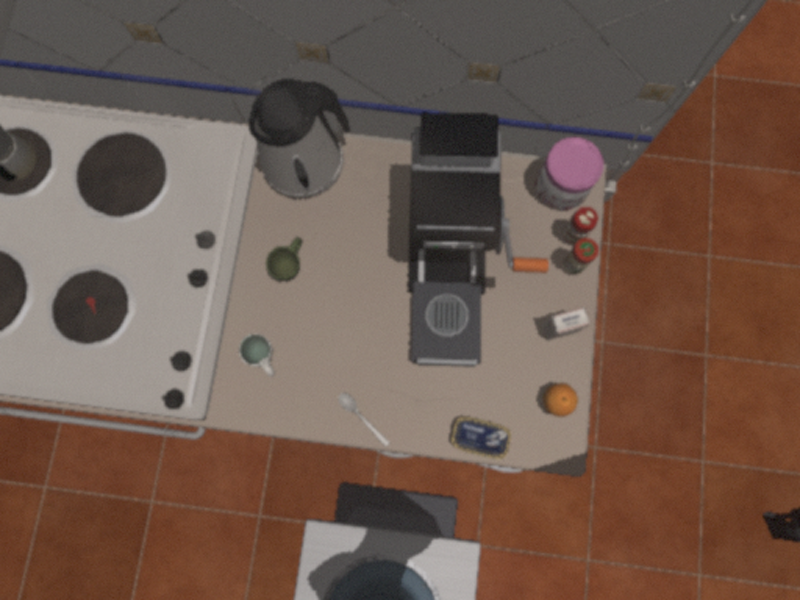

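```bash
cat > h.py <<'E'
import cv2,numpy as np
from bench import ctrl
def panel(im,x0,x1,y0,y1,s):
    p=cv2.resize(im[y0:y1,x0:x1],None,fx=s,fy=s,interpolation=cv2.INTER_CUBIC)
    for x in range(-(-x0//10)*10,x1,10):
        X=int((x-x0+.5)*s);cv2.line(p,(X,0),(X,p.shape[0]),(0,255,255),1);cv2.putText(p,str(x),(X+1,9),0,.33,(0,0,255),1)
    for y in range(-(-y0//10)*10,y1,10):
        Y=int((y-y0+.5)*s);cv2.line(p,(0,Y),(p.shape[1],Y),(0,255,255),1);cv2.putText(p,str(y),(0,Y-1),0,.33,(0,0,255),1)
    return p
def compose(ps,name):
    H=max(p.shape[0] for p in ps)
    o=np.hstack([cv2.copyMakeBorder(p,0,H-p.shape[0],0,6,0) for p in ps]);print(o.shape);cv2.imwrite(name,o)
def P(n):
    p=ctrl.camera_params(n);return np.array(p["K"])@np.array(p["camera_from_world"])[:3]
def tri(s,t):
    X=cv2.triangulatePoints(P("side"),P("top"),np.array(s,float).reshape(-1,2).T,np.array(t,float).reshape(-1,2).T);return (X[:3]/X[3]).T
def onz(n,uv,z):
    M=P(n);H=np.c_[M[:,0],M[:,1],M[:,2]*z+M[:,3]];q=np.linalg.solve(H,[*uv,1]);return q[:2]/q[2]
def proj(n,X):
    q=P(n)@np.r_[X,1];return q[:2]/q[2]
E
python3 - <<'E'
from h import *
s=cv2.imread("pics/side0.png");t=cv2.imread("pics/top0.png")
compose([panel(s,222,302,112,242,4.6),panel(s,290,340,285,335,8)],"pics/a.png")
compose([panel(t,258,353,145,240,5),panel(t,145,190,205,250,7)],"pics/b.png")
E
```

```text
(598, 780, 3)
(475, 802, 3)
```

View pics/a.png

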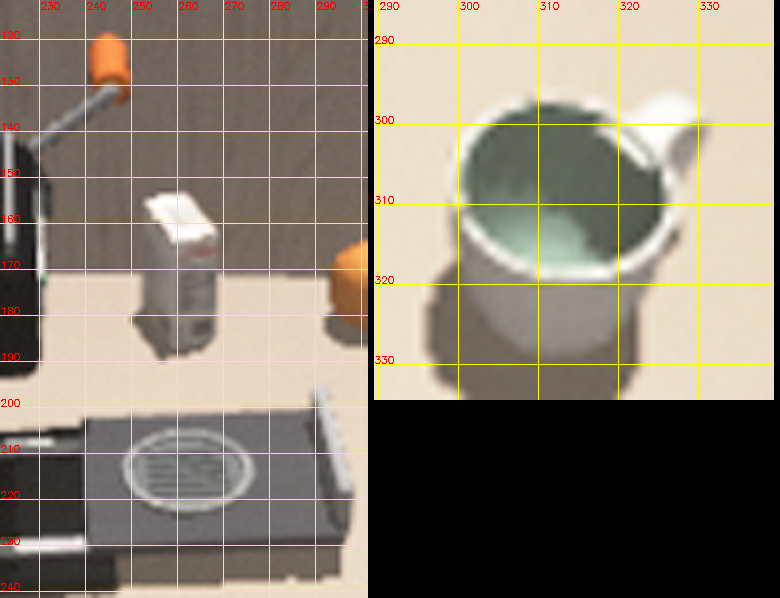

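View pics/b.png

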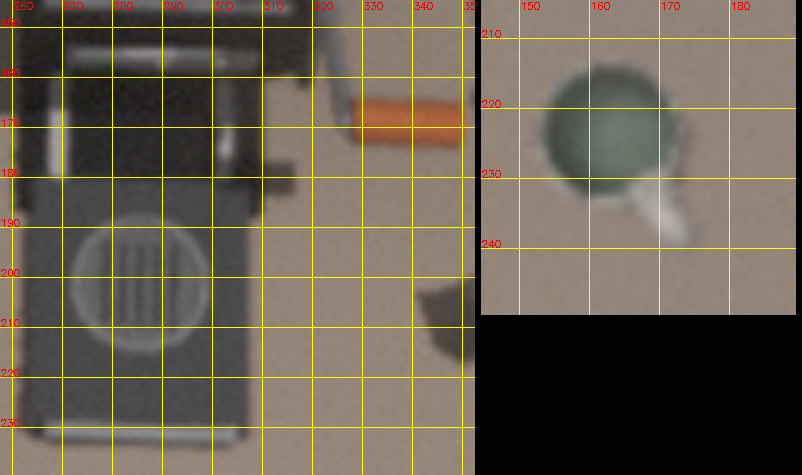

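Side view: the recess is centred near (262.5,214), the cup mouth near (313,308), and the orange handle's middle near (245.5,126). Top view: the recess is near (285.5,201.2), the mouth near (163,223.5) with the handle tip at (173,238.5), and the lever handle at (338.5,169.3). The lip's top edge runs from (266,230.5) to (304.5,232).

```bash
python3 - <<'E'
from h import *
np.set_printoptions(precision=4,suppress=True)
r=tri((262.5,214),(285.5,201.2))[0];m=tri((313.2,308.2),(163,223.5))[0];l=tri((245.5,126),(338.5,169.3))[0]
print("recess",r,"mouth",m,"lever",l)
print("mouth diam top",onz("top",(153.3,223.5),.05)-onz("top",(172.7,223.5),.05))
a,b=onz("top",(266.5,230.3),.056),onz("top",(304.5,232.0),.056);d=a-b;print("lip",a,b,np.linalg.norm(d),"yaw from y axis",np.arctan2(-d[0],d[1]))
L=[onz("top",u,.03) for u in((261.5,190),(261.5,228))];R=[onz("top",u,.03) for u in((307.3,188),(307.3,228))]
for q in(L,R):
  e=q[0]-q[1];print("edge",q,np.arctan2(e[1],e[0]))
e=onz("top",(327.3,168.3),.252)-onz("top",(350,170.3),.252);print("handle",e,np.linalg.norm(e),np.arctan2(-e[0],e[1]))
h=onz("top",(172.8,238.5),.025);print("cup handle tip",h,h-m[:2],np.linalg.norm(h-m[:2]))
# color segmentation of lever
for n in("side","top"):
  im=cv2.imread(f"pics/{n}0.png");hsv=cv2.cvtColor(im,cv2.COLOR_BGR2HSV);k=((hsv[...,0]<15)&(hsv[...,1]>150)&(hsv[...,2]>110)).astype(np.uint8)
  x,y=(222,112) if n=="side" else (320,155)
  k=k[y:y+28,x:x+34];c,sz,ang=cv2.minAreaRect(np.argwhere(k)[:,::-1].astype(np.float32));print(n,np.array(c)+[x,y],sz,ang,k.sum())
print(proj("side",r),proj("side",m),proj("side",l),proj("top",r))
E
```

```text
recess [ 0.5504 -0.0484  0.0329] mouth [0.4379 0.2944 0.0481] lever [ 0.602  -0.1599  0.2542]
mouth diam top [-0.0071  0.0553]
lip [ 0.455  -0.0035] [ 0.464  -0.1115] 0.10832700458332438 yaw from y axis 0.08316167446706622
edge [array([0.5757, 0.0262]), array([0.4631, 0.0118])] 0.1270881194334606
edge [array([ 0.5992, -0.1083]), array([ 0.4801, -0.1207])] 0.10398335985408481
handle [-0.0021  0.0558] 0.05581682172202167 0.03674585100577962
cup handle tip [0.4002 0.2642] [-0.0376 -0.0302] 0.04826848798291462
side [245.5 126.5] (13.0, 7.0) 90.0 80
top [339. 169.] (6.0, 20.0) 90.0 133
[262.4656 213.9902] [313.4295 308.2466] [245.6359 126.0457] [285.4912 201.2304]
```

```bash
cat >> h.py <<'E'
from scipy.spatial.transform import Rotation as Ro
YAW=.095
REC=np.array([.5504,-.0484]);CUP=np.array([.4379,.2944]);GRIP=np.array([.602,-.160,.2525])
mx=np.array([np.cos(YAW),np.sin(YAW),0]);my=np.array([-np.sin(YAW),np.cos(YAW),0])
def q(yang,tilt=0):
    "tool y level at angle yang; tilt>0 leans z axis from down towards y x down..."
    y=np.array([np.cos(yang),np.sin(yang),0]);z=np.array([0,0,-1.]);R=Ro.from_matrix(np.c_[np.cross(y,z),y,z])
    return (Ro.from_rotvec(y*tilt)*R).as_quat()
def st():
    s=ctrl.get_state();print("t%.1f"%s["time_s"],np.round(s["eef_pos"],4),"F",np.round(s["ft_force"],1),"gap %.4f g %.1f"%(s["finger_gap"],s["grasp_force"]),flush=True);return s
E
python3 - <<'E'
from h import *
np.set_printoptions(precision=2,suppress=True)
dg=np.radians
def ik(*a):
    r=ctrl.inverse_kinematics(*a);print(None if r is None else np.array(r))
for s in(0,180):
    print(s);ik([*CUP,.012],q(dg(-50+s)));ik([*CUP,.2],q(dg(-50+s)));ik([*REC,.045],q(dg(-84.6+s)));ik([*REC,.25],q(dg(-84.6+s)))
    for t in(0,-.45,.45):
        Q=q(dg(-84.6+s),t);print("tilt",t,Ro.from_quat(Q).as_matrix()[:,2]);ik([.44,-.06,.04],Q);ik([.57,-.05,.04],Q)
    ik([.60,-.16,.264],q(dg(-84.6+s)));ik([.58,-.162,.2],q(dg(-84.6+s)))
ik([.287,-.582,.4],q(dg(-84.6)));ik([.42,-.1,.4],q(dg(-84.6)))
E
```

```text
0
[-0.16  0.55 -0.6   2.    0.46  0.73 -1.91]
[ 0.16  0.32 -0.96  1.89  0.3   1.08 -1.79]
[ 0.25  0.46 -0.27  1.95  0.18  0.75 -1.61]
[ 0.33  0.21 -0.35  1.8   0.08  1.15 -1.53]
tilt 0 [ 0.  0. -1.]
[ 0.33  0.31 -0.31  2.2   0.16  0.65 -1.57]
[ 0.23  0.5  -0.26  1.9   0.18  0.76 -1.6 ]
tilt -0.45 [-0.43 -0.04 -0.9 ]
[ 0.21  0.56 -0.24  1.89  0.17  1.16 -1.61]
[ 0.14  0.74 -0.21  1.55  0.17  1.32 -1.6 ]
tilt 0.45 [ 0.43  0.04 -0.9 ]
None
[ 0.15  0.35 -0.11  2.24 -0.24  0.11 -1.19]
[ 0.36  0.31 -0.2   1.63  0.07  1.21 -1.33]
[ 0.37  0.33 -0.2   1.74  0.07  1.08 -1.33]
180
[ 0.18  0.75 -1.04  1.99  0.84  0.91  0.95]
[ 0.35  0.46 -1.23  1.88  0.48  1.14  1.21]
[ 0.5   0.52 -0.58  1.94  0.39  0.8   1.37]
[ 0.58  0.24 -0.65  1.79  0.16  1.16  1.55]
tilt 0 [ 0.  0. -1.]
[ 0.63  0.37 -0.64  2.19  0.34  0.69  1.41]
[ 0.48  0.55 -0.57  1.89  0.4   0.81  1.37]
tilt -0.45 [ 0.43  0.04 -0.9 ]
None
[ 0.35  0.37 -0.33  2.23  0.36  0.13  1.39]
tilt 0.45 [-0.43 -0.04 -0.9 ]
[ 0.5   0.64 -0.6   1.87  0.37  1.22  1.36]
[ 0.4   0.82 -0.59  1.53  0.41  1.39  1.36]
[ 0.66  0.36 -0.58  1.61  0.21  1.23  1.7 ]
[ 0.68  0.38 -0.58  1.72  0.23  1.1   1.69]
[ 0.96  0.29  0.12  1.37 -0.03  1.48 -0.4 ]
[ 0.49 -0.14 -0.31  1.83 -0.04  1.44 -1.29]
```

```bash
python3 - <<'E'
from h import *
Q=q(np.radians(-50))
s=ctrl.get_state();p=np.array(s["eef_pos"])
for t in(.1,.15,.2,.3):
    print(t,[ctrl.inverse_kinematics([x,-.06,.04],q(np.radians(-84.6),t)) is not None for x in(.43,.44,.45,.5,.56)])
ctrl.movel([*p[:2],.38],speed=.3)
ctrl.move_ptp([.42,-.1,.40],q(np.radians(-84.6)));st()
ctrl.move_ptp([*CUP,.2],Q);st()
ctrl.move_gripper(.079)
ctrl.movel([*CUP,.012],speed=.15);st()
ctrl.move_gripper(.03,25);s=st()
ctrl.movel([*CUP,.03],speed=.08);st()
for n in("side","top"): cv2.imwrite(f"pics/{n}1.png",ctrl.read_camera(n)[:,:,::-1])
s_,t_=cv2.imread("pics/side1.png"),cv2.imread("pics/top1.png")
compose([panel(s_,270,360,250,340,4.4),panel(t_,130,210,180,260,4.8)],"pics/c.png")
E
```

```text
0.1 [True, True, True, True, True]
0.15 [True, True, True, True, True]
0.2 [True, True, True, True, True]
0.3 [True, True, True, True, True]
t2.6 [ 0.4199 -0.1012  0.3997] F [-0.6  0.6 -0.6] gap 0.0854 g 0.0
t4.2 [0.4393 0.2928 0.2002] F [ 0.2 -0.8  0.3] gap 0.0855 g 0.0
t5.8 [0.4387 0.2951 0.0129] F [-0.1  0.1  0.7] gap 0.0788 g 0.0
t6.2 [0.4388 0.2948 0.0131] F [-0.1 -0.7  4.8] gap 0.0576 g 26.4
t6.5 [0.4383 0.2946 0.0306] F [ 0.4  0.  -0.9] gap 0.0571 g 26.9
(396, 792, 3)
```

View pics/c.png

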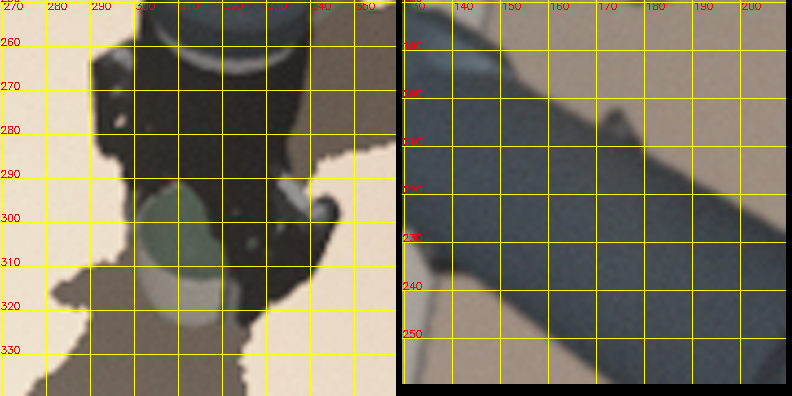

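The cup is held round the bowl and hangs upright: mouth and rim at about (308,300) in the side view, handle clear at (335,293). The arm hides it in the top view.

```bash
python3 - <<'E'
from h import *
Q2=q(np.radians(-84.6))
ctrl.movel([*CUP,.16],speed=.2)
ctrl.movel([*REC,.16],Q2,speed=.2);st()
ctrl.movel([*REC,.052],speed=.12);s=st();f0=s["ft_force"][2]
for z in np.arange(.049,.0375,-.0015):
    ctrl.movel([*REC,z],speed=.03)
    if st()["ft_force"][2]-f0>2.5: break
cv2.imwrite("pics/side2.png",ctrl.read_camera("side")[:,:,::-1])
compose([panel(cv2.imread("pics/side2.png"),220,310,160,240,6)],"pics/d.png")
E
```

```text
t9.4 [ 0.5502 -0.0467  0.16  ] F [-0.2 -0.5 -0.9] gap 0.0579 g 26.9
t10.4 [ 0.5513 -0.0483  0.0528] F [ 0.4 -1.  -1.1] gap 0.0576 g 26.9
t10.7 [ 0.5507 -0.0485  0.0494] F [-0.5  0.2 -0.9] gap 0.0572 g 26.9
t10.9 [ 0.5503 -0.0485  0.0475] F [0.3 0.  0.1] gap 0.0578 g 26.9
t11.2 [ 0.5503 -0.0484  0.0458] F [-0.6  0.6 -1. ] gap 0.0574 g 26.9
t11.4 [ 0.5503 -0.0484  0.0443] F [-0.3 -0.2 -0.9] gap 0.0576 g 26.9
t11.7 [ 0.5507 -0.0484  0.0432] F [ 0.2 -0.5 -0.1] gap 0.0575 g 27.0
t11.9 [ 0.5521 -0.0483  0.0431] F [ 0.  -0.2  6. ] gap 0.0572 g 27.4
(480, 546, 3)
```

View pics/d.png

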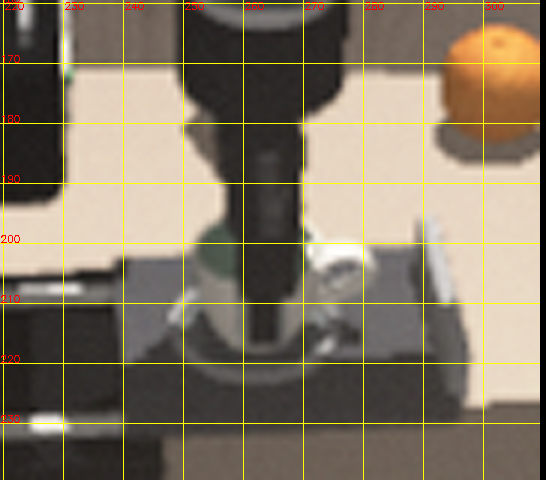

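The cup's foot sits inside the rim, with the bowl between x≈251 and 272 and the handle at (277,203) pointing to the lip. It touched down at the expected height, so I'll release it.

```bash
python3 - <<'E'
from h import *
ctrl.move_gripper(.08);st()
ctrl.movel([*REC,.20],speed=.15);st()
b=REC-.16*mx[:2]
ctrl.movel([*b,.20],speed=.3);st()
for n in("side","top"): cv2.imwrite(f"pics/{n}3.png",ctrl.read_camera(n)[:,:,::-1])
compose([panel(cv2.imread("pics/side3.png"),235,305,170,240,5.6),panel(cv2.imread("pics/top3.png"),250,320,165,240,5.6)],"pics/e.png")
E
```

```text
t12.3 [ 0.55   -0.0484  0.0411] F [0.2 0.7 0.5] gap 0.0799 g 0.0
t13.5 [ 0.5495 -0.0485  0.1988] F [ 0.3  1.2 -0.1] gap 0.0802 g 0.0
t14.2 [ 0.3913 -0.0637  0.1999] F [ 0.3  0.8 -0.1] gap 0.0797 g 0.0
(420, 796, 3)
```

View pics/e.png

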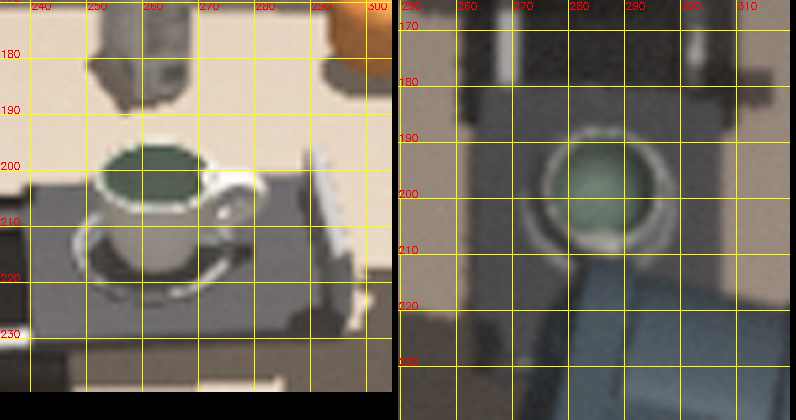

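The cup stands in the recess: mouth at (261,201) in the side view and (286,198) in the top view, with the rim ring all round it. Next I check that position numerically, then push the tray.

```bash
python3 - <<'E'
from h import *
m=tri((261,201),(286,198))[0];print("mouth",m,"off",m[:2]-REC)
assert np.hypot(*(m[:2]-REC))<.013 and abs(m[2]-.08)<.012
T=.2;Q=q(np.radians(-84.6),T)
at=lambda d,z:[*(REC+d*mx[:2]),z]
ctrl.move_gripper(0.0,20)
ctrl.movel(at(-.142,.12),Q,speed=.25)
ctrl.movel(at(-.142,.038),speed=.15);s=st();f0=np.array(s["ft_force"])
ctrl.movel(at(-.105,.038),speed=.06);st()
ctrl.movel(at(-.010,.038),speed=.06);st()
for d in np.arange(-.007,.03,.0025):
    ctrl.movel(at(d,.038),speed=.04)
    s=st();f=(f0-s["ft_force"])@mx
    print(round(d,4),round(f,1))
    if f>12: break
for n in("side","top"): cv2.imwrite(f"pics/{n}4.png",ctrl.read_camera(n)[:,:,::-1])
compose([panel(cv2.imread("pics/side4.png"),190,290,160,250,4.5),panel(cv2.imread("pics/top4.png"),255,325,150,240,4.8)],"pics/f.png")
E
```

```text
mouth [ 0.55288277 -0.04735617  0.07873428] off [0.00248277 0.00104383]
t16.3 [ 0.4113 -0.062   0.0393] F [0.6 0.4 0.8] gap 0.0002 g 0.0
t17.0 [ 0.4455 -0.0582  0.0377] F [-0.8 -0.6 -0.9] gap -0.0001 g 0.0
t18.8 [ 0.5409 -0.0494  0.0384] F [-1.2  0.1  0.3] gap 0.0001 g 0.3
t19.0 [ 0.5441 -0.0492  0.0383] F [-0.5  1.1  0.6] gap -0.0001 g 0.3
-0.007 1.0
t19.3 [ 0.5465 -0.049   0.0382] F [-0.7  0.  -0.5] gap 0.0001 g 0.2
-0.0045 1.4
t19.5 [ 0.5488 -0.0487  0.0381] F [-0.5 -0.1 -0.2] gap 0.0001 g 0.2
-0.002 1.2
t19.8 [ 0.5512 -0.0483  0.0381] F [-1.4  0.1 -0.9] gap -0.0001 g 0.3
0.0005 2.1
t20.0 [ 0.5537 -0.048   0.0381] F [-0.2  0.8  0.1] gap 0.0001 g 0.3
0.003 0.8
t20.3 [ 0.5562 -0.0478  0.038 ] F [-1.  -0.5 -0.8] gap -0.0002 g 0.3
0.0055 1.7
t20.5 [ 0.5587 -0.0475  0.0381] F [-1.  -0.4 -0.5] gap 0.0002 g 0.3
0.008 1.7
t20.8 [ 0.5612 -0.0473  0.0381] F [-1.3 -0.5 -0.9] gap -0.0001 g 0.2
0.0105 2.0
t21.0 [ 0.5637 -0.0471  0.0381] F [-1.   0.3 -0.6] gap 0.0002 g 0.2
0.013 1.6
t21.3 [ 0.5645 -0.0471  0.0376] F [-5.2 -0.2  3.4] gap 0.0000 g 2.4
0.0155 5.8
t21.5 [ 0.5647 -0.0472  0.0368] F [-8.8  0.1  5.8] gap -0.0002 g 4.6
0.018 9.4
t21.8 [ 0.5648 -0.0472  0.036 ] F [-13.   -0.4  10.3] gap -0.0000 g 6.6
0.0205 13.6
(432, 798, 3)
```

View pics/f.png

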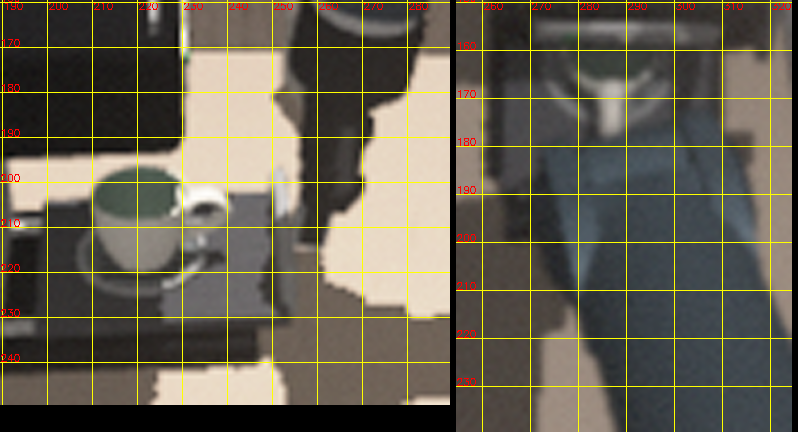

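The tray has hit its firm stop: force jumped from 2 to 13 N at TCP x=0.565, with about 0.12 m travelled. The cup at (219,208) is upright under the head. Now I retreat and go to the lever.

```bash
python3 - <<'E'
from h import *
Q=q(np.radians(-84.6))
p=np.array(ctrl.get_state()["eef_pos"])
ctrl.movel(p-.06*mx+[0,0,.002],speed=.1)
p=p-.09*mx;p[2]=.34
ctrl.movel(p,Q,speed=.25)
H=GRIP+.11*np.cos(.65)*mx;H[2]=.185
def tip(th,dz=0):
    a=.65-th;g=H-.11*np.cos(a)*mx;g[2]=.185+.11*np.sin(a)+.012+dz;return g
a=tip(0,.07);ctrl.movel(a,speed=.25)
ctrl.movel(tip(0,.008),speed=.12);s=st();f0=np.array(s["ft_force"])
def thz(z): return .65-np.arcsin(np.clip((z-.197)/.11,-1,1))
for n in("side",): cv2.imwrite(f"pics/{n}5.png",ctrl.read_camera(n)[:,:,::-1])
compose([panel(cv2.imread("pics/side5.png"),205,295,70,170,5.5)],"pics/g.png")
E
```

```text
t25.5 [ 0.6022 -0.1597  0.2723] F [ 0.5  0.1 -0.1] gap -0.0003 g 0.0
(550, 501, 3)
```

View pics/g.png

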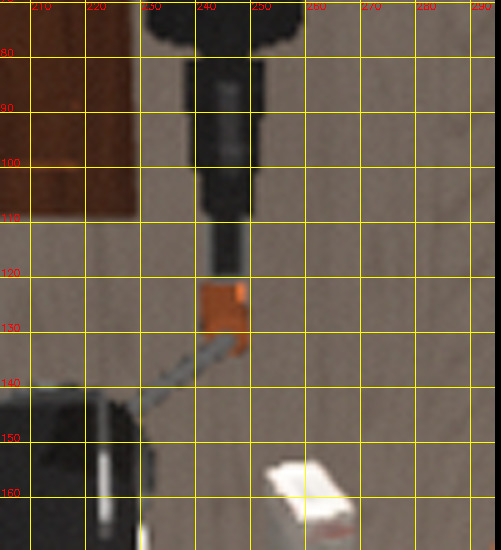

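The closed fingertips (246,119) stand just above the middle of the orange handle (245,127). Next I press along the arc, watching height and force.

```bash
python3 - <<'E'
from h import *
H=GRIP+.11*np.cos(.65)*mx;H[2]=.185
thz=lambda z:.65-np.arcsin(np.clip((z-.197)/.11,-1,1))
f0=np.array(ctrl.get_state()["ft_force"])
th=0;z=.268
while True:
    z-=.003
    g=H-.11*np.cos(.65-max(0,min(.62,thz(z+.002))))*mx;g[2]=z
    ctrl.movel(g,speed=.04)
    s=ctrl.get_state();za=s["eef_pos"][2];F=s["ft_force"]-f0
    print("cmd %.4f act %.4f th %.3f F"%(z,za,thz(za)),F.round(1),flush=True)
    if za<.2003 or F[2]>26 or z<.175: break
ctrl.pause(.5);s=st();print(thz(s["eef_pos"][2]))
cv2.imwrite("pics/side6.png",ctrl.read_camera("side")[:,:,::-1])
compose([panel(cv2.imread("pics/side6.png"),190,290,110,240,4.6)],"pics/i.png")
E
```

```text
cmd 0.2650 act 0.2649 th -0.015 F [-1.7 -0.1  0.6]
cmd 0.2620 act 0.2637 th -0.002 F [-2.5 -0.4  3.4]
cmd 0.2590 act 0.2618 th 0.020 F [-3.6 -0.   7.7]
cmd 0.2560 act 0.2594 th 0.047 F [-4.1 -1.   9.7]
cmd 0.2530 act 0.2561 th 0.082 F [-5.2  0.7 10.4]
cmd 0.2500 act 0.2527 th 0.119 F [-5.4  0.3  9.1]
cmd 0.2470 act 0.2494 th 0.154 F [-7.1 -0.2  9.6]
cmd 0.2440 act 0.2461 th 0.187 F [-7.4 -0.4  8.9]
cmd 0.2410 act 0.2437 th 0.212 F [-8.7 -0.7 10.4]
cmd 0.2380 act 0.2410 th 0.239 F [-9.9  0.2 12.7]
cmd 0.2350 act 0.2379 th 0.269 F [-10.5   0.3  13.9]
cmd 0.2320 act 0.2344 th 0.303 F [-11.3  -0.2  13.3]
cmd 0.2290 act 0.2310 th 0.335 F [-9.1 -0.  12. ]
cmd 0.2260 act 0.2279 th 0.365 F [-9.3 -0.5  9.9]
cmd 0.2230 act 0.2249 th 0.394 F [-8.4 -1.  10.1]
cmd 0.2200 act 0.2227 th 0.414 F [-9.2 -1.  12.7]
cmd 0.2170 act 0.2195 th 0.444 F [-8.8 -0.5 11.7]
cmd 0.2140 act 0.2163 th 0.474 F [-10.3  -0.2  12.1]
cmd 0.2110 act 0.2132 th 0.503 F [-9.5 -1.4 11.4]
cmd 0.2080 act 0.2101 th 0.531 F [-8.9 -0.4 10.5]
cmd 0.2050 act 0.2070 th 0.559 F [-8.4 -1.1 10.7]
cmd 0.2020 act 0.2038 th 0.588 F [-8.  -0.7  9.5]
cmd 0.1990 act 0.2011 th 0.613 F [-7.4 -0.8 11.1]
cmd 0.1960 act 0.1982 th 0.639 F [-8.  -0.  10.6]
t32.1 [ 0.5784 -0.1632  0.1983] F [-5.8 -0.4 10.9] gap 0.0001 g 5.7
0.6385064103521971
(598, 466, 3)
```

View pics/i.png

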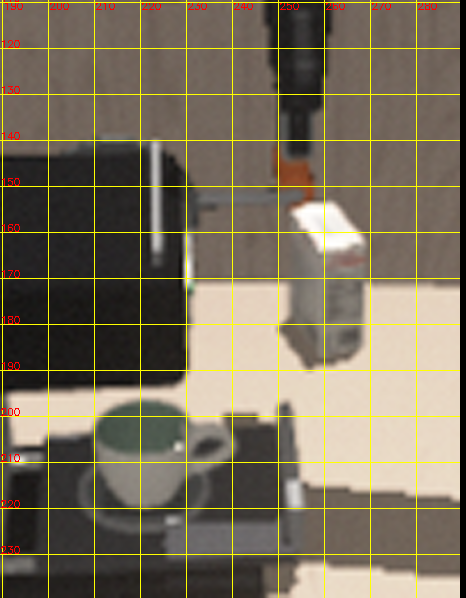

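```bash
python3 - <<'E'
from h import *
H=GRIP+.11*np.cos(.65)*mx;H[2]=.185
im=cv2.imread("pics/side6.png").astype(int);k=(im[...,2]>im[...,0]+60)&(im[...,2]>90)
k[:, :235]=0;k[:,270:]=0;k[:135]=0;k[158:]=0
yx=np.argwhere(k);print("orange",yx.mean(0)[::-1],yx.min(0),yx.max(0))
for th in(0,.4,.5,.54,.6,.64):
    a=.65-th;g=H-.11*np.cos(a)*mx;g[2]=.185+.11*np.sin(a);e=g+.0275*my;print(th,proj("side",g).round(1),"near end centre",proj("side",e).round(1))
s=st();p=np.array(s["eef_pos"])
# last commanded height .196; go 1 mm lower for margin and hold
ctrl.movel([.5784,-.1632,.1950],speed=.02);ctrl.pause(2.5);st()
E
```

```text
orange [253.67307692 148.        ] [143 250] [154 257]
0 [245.6 126.9] near end centre [246.1 131.3]
0.4 [252.4 139.4] near end centre [253.1 143.9]
0.5 [253.2 142.7] near end centre [253.8 147.3]
0.54 [253.4 144.1] near end centre [254.  148.7]
0.6 [253.6 146.1] near end centre [254.2 150.7]
0.64 [253.6 147.5] near end centre [254.2 152.1]
t32.2 [ 0.5784 -0.1632  0.1983] F [-7.3 -0.4 11.9] gap 0.0002 g 5.7
t34.9 [ 0.5783 -0.1633  0.1979] F [-5.7  0.9 12.2] gap 0.0001 g 6.1
```

```bash
python3 - <<'E'
from h import *
print("cup moved",onz("side",(220.5,202.5),.08)-onz("side",(261,201),.08))
print(ctrl.sign_off())
E
```

```text
cup moved [0.11205163 0.01081809]
the job is handed in; nothing more can be done
None
```

I handed the job in with the cup standing in the recess, the tray pushed to its firm stop, and the lever held at about 0.63 rad (third click 0.60) with about 12 N for over 2.5 s. The judge's verdict was not shown.

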